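# Unlatch and open the brass-type case by its pop-out T-handle

## Task

The grey type case on the foil-stamping bench is latched shut. Push in the round release button beside the sunk T-handle, firmly but without ramming it, until the handle pops out; turn the handle clockwise until you feel it come up firmly against its end stop, without wrenching it, and only then raise the lid, gently, until its front edge is about 120 mm up. Let go so that the lid stays open on its own, and leave the other things on the bench where they are.

Things in the scene. Friction and masses are not known exactly. Their poses are not given: they have to be found in the camera images.
- mat: black sponge-rubber mat, 300 x 420 x 20 mm (all sizes here are in mm), origin under its centre on the bench. In its middle stands the type case: grey metal with black corner mouldings, 260 deep (mat's x), 320 wide (mat's y), 100 high without its lid; front at -x, hinges at +x. The case sinks several mm into the soft mat when pressed down.
- lid_hinge (a point): middle of the lid's hinge line, at the case's far top edge. The frame turns with the lid: y along the hinge line; with the lid shut x points from the front of the case to the back and z up. The lid is a tray-like cover whose top face lies 24 above this point.
- lid_front (a point): middle of the lid's front top edge, 260 in front of the hinge line and 24 above it; axes as lid_hinge.
- button_top (a point): centre of the top of the release button: round, aluminium, 18 across, standing 9 proud of a black escutcheon plate on the lid, 68 from the T-handle's axis (to its -y). z is the way out. Travel 7; it frees the handle a little past half way, at some 10 to 16 N. The case sinks in its mat meanwhile, so push farther than the travel, by feel, until the handle springs out. Over 22 N damages it.
- button: the release button; origin 35 below its top, on its axis.
- handle_bar (a point): centre of the T-handle's bar: aluminium, 80 long (this frame's y), 15 wide (x), 14 high, on a stem. It starts sunk in a close pocket of the escutcheon (143 x 60 plate on the lid, 2 thick), top 1 above the plate, 205 in front of the hinge line and parallel to it; it cannot be gripped so. Freed, it springs out 26: its underside is then 13 above the plate, clear all round.
- handle (a joint): how far the T-handle stands out of its pocket, m: 0 sunk and caught, 0.026 fully out. It stays out, on a light spring of about 6 to 10 N.
- spindle (a joint): angle of the T-handle, rad: 0 latched (bar parallel to the hinge line), growing as it turns clockwise seen from above. Turns only when the handle is out. Stiff, as the lid's rubber seal loads the latch (up to 0.7 N m); free of the keeper at about 0.9, a solid end stop is felt from about 1.45 on. It stays where it is left.
- lid (a joint): opening angle of the lid, rad: 0 shut, growing as its front edge rises (0.39 with the edge 100 mm up). Stiff hinges hold it at any angle; lifting takes some 5 to 9 N at the handle. Ends at 1.25. Unlatched, the seal lifts the front edge about 3 mm by itself.
- cam: latch cam on the handle's spindle, hidden under the lid: a steel arm 48 long, with a lug 16 from the axis that meets the end stop. Origin on the spindle's axis.
- keeper: steel flange 18 deep inside the front wall of the case, under which the cam grips while latched. Origin at its centre.
- stop: end-stop pin under the lid, met by the cam's lug when the handle is fully turned. Origin on the spindle's axis.
- book_mid (a point): bystander: hardback book lying flat, 156 x 212 x 20, green patterned cover; point at its middle, 10 above its underside. Not to be disturbed.
- pallet_mid (a point): bystander: steel type holder with a dark wooden handle, 225 long, 30 wide, 22 high, lying flat; point at its middle, 12 above its underside. Not to be disturbed.
- probe_mid (a point): bystander: temperature probe, black grip with a thin steel rod, 212 long, 24 wide, 18 high, lying flat; point at its middle, 9 above its underside. Not to be disturbed.
- type_line_mid (a point): bystander: three brass type sorts fixed together, 16 x 37 x 22; point at its middle, 11 above its underside. Not to be disturbed.
- type_sort_mid (a point): bystander: one brass type sort, 16 x 12 x 22; point at its middle, 11 above its underside. Not to be disturbed.
- foil_roll_mid (a point): bystander: roll of gold foil standing on end, 48 across, 78 high; point at its middle, 39 above its underside. Not to be disturbed.
- tin_mid (a point): bystander: round shallow tin, 64 across, 25 high; point at its middle, 12 above its underside. Not to be disturbed.

How it is judged:
On the way, in this order (a step that is already met when the one before it is completed fails the run):
1. the T-handle has popped fully out (value of joint handle above 0.022 m), for 0.1 s.
2. the T-handle is turned fully round and up against its end stop (at least 5 N at the lug, 0.1 N m), the lid still down (value of joint spindle above 1.25 rad and contact force between cam and stop above 5 N and value of joint lid below 0.1 rad), for 0.1 s.
At the end, for the whole second after the job is handed in: The lid stands open and at rest between 0.36 and 1.1 rad (front edge at least 92 mm up), with the T-handle still out (over 20 mm) and turned (over 1.15 rad) (value of joint lid between 0.36 and 1.1 rad and velocity of joint lid between -0.05 and 0.05 rad/s and value of joint spindle above 1.15 rad and value of joint handle above 0.02 m); the robot touches nothing.
It fails at once if the button is rammed: more than 22 N on it (contact force between anything else and button above 22 N).
It fails at once if the handle is wrenched against its end stop: more than 50 N at the lug (0.8 N m) (contact force between cam and stop above 50 N).
It fails at once if the lid is pulled against the engaged latch: more than 60 N between cam and keeper (contact force between cam and keeper above 60 N).
It fails at once if the lid is flung up or dropped: faster than 2 rad/s (velocity of joint lid above 2 rad/s or velocity of joint lid below -2 rad/s).
It fails at once if a bystander is moved by more than 20 mm (distance of any of book_mid, pallet_mid, probe_mid, type_line_mid, type_sort_mid, foil_roll_mid, tin_mid from where it was at the start of the episode above 0.02 m).
It also fails if it takes over 64 s, if anything falls off the work surface, if the arm or the gripper's body presses on something with over 40 N, if the wrist force passes 120 N, or if a joint passes its speed limit or range.

## Robot

A 6-joint arm with a two-finger parallel gripper is mounted at the origin on the work surface. World frame = base frame: x ahead of the robot, y to its left, z up, the work surface at z = 0. Lengths are in m, angles in rad, forces in N, time in s.
With the tool pointing down it reaches from about 0.3 to 0.775 m from the base axis. Payload 14.6 kg.
Tool frame: the origin (TCP) lies at the very end of the fingers, on their centre line; the grasp point (between the pads) lies 19 mm behind it (pinch_z is the distance from the TCP to the grasp point, in m); z points along the fingers, y is the direction in which the jaws open and shut (so a half turn about z gives the same grasp; the last joint's range is limited). The gripper opens to 94 mm and grips with 3 to 60 N. Pads are 16 mm wide; open, the fingers measure 119 mm over their backs; the gripper's body (75 mm by 177 mm) begins 78 mm behind the grasp point.
Start: joints at [1.037, 0.3, 1.521, -0, 1.321, -0.067], TCP at [0.248, 0.491, 0.205] pointing down, gripper open.
Joint ranges: [-3.03, 3.03], [-0.79, 2.21], [0.23, 2.52], [-1.04, 4.18], [0, 3.07], [-2.55, 2.55]. Speed limits (rad/s): [2.22, 2.22, 2.57, 3.14, 3.14, 3.14].

## Interface

Orientations are given as [roll, pitch, yaw] about the fixed x, y, z axes, in that order (R = Rz(yaw) Ry(pitch) Rx(roll)).
In Python, from station import get_obs, camera, hand_in, pinch_z gives the robot as it stands.
- The arm moves only by the tool servo_tool, never from a script. Its argument "moves" is a list that holds one entry, the list of rows, each a list of 7 numbers: the turn, a rotation vector about the tool's x, y, z normalised to -1 to 1, where 1 is pi/2 rad, then the shift along the tool's x, y, z normalised to -1 to 1, where 1 is 500 mm, then the closure, from 0 (fully open) to 1 (shut). In form: [[[rx, ry, rz, x, y, z, hand], ...]]. A call has 1 to 12 rows; each row is the pose to reach, as a shift and turn from the pose measured when the call began, along the tool's axes at that moment; what a row does not reach only later rows make up. A row lasts 1/12 s, in which the tool goes at most 41.7 mm and 7.16 degrees, less where a joint would pass 70% of its speed; a pose out of reach is approached as far as the arm can. A call with a number of a shift or a turn outside -1 to 1 is refused whole. A call with a gripper value outside its range is refused whole. The fingers move at their own pace and stop on an object; "squeeze" is the grip in N (left out, the last holds). Time passes only in rows, so rows that repeat a pose let the fingers close. It gives the time, the measured TCP pose, the force and the opening at its end, in the units of the state.
- get_obs(): the state, without advancing time (a new reading comes with each control period).
- camera(name): name is "scene" or "side" or "wrist"; returns a dict with "color" (480x640x3 uint8, red, green, blue), "intrinsics" (3x3 intrinsics, pixels), "rvec" (rotation vector, rad) and "tvec" (3), from world to camera coordinates, as OpenCV has them. Camera axes: x right, y down, z forward; pixel columns grow to the right and rows downward; lengths in m; the calibration is good to about 2 mm. The wrist camera is an equidistant fisheye: a pixel r from the principal point sees the ray r / f radians off the axis. A picture is of the moment at which its call begins. There is no depth.
- hand_in(): hands the job in, once; it reports no verdict.
The state is a dict: "time_s": time; "qpos": joint angles; "joint_vel": joint speeds; "tau": joint torques, N m; "ee_pos": TCP position; "eef_rot": TCP orientation; "force": force on the tool from outside, world axes, zero at the start; "moment": the same for the moment, N m; "grip_width": finger opening in m.
Only numpy, scipy, OpenCV 4.12 (cv2) and the standard library are available. Lean on these libraries where they do the work, as an engineer would, in place of code of your own. Each camera call takes 0.05 s, during which the arm holds its last target.

## Working session

There is one attempt and no reset: what is moved stays moved. The work goes in short steps, Python scripts to look and compute and a tool call to move; the robot and the scene stay as the last step left them, time stands still between calls to the robot, and variables do not carry over. Pictures are saved under pics/ and viewed, and the job is handed in when it is done.

Besides the shell and the picture viewer there is one more tool, called after "Emit:" as name([rows], argument=value, ...), one row to a line, values as JSON. servo_tool: Moves the arm, as the interface text tells. Scaled input: -1 to 1 covers 500 mm each way for a shift and pi/2 rad each way for a turn. Its arguments: {"type":"object","properties":{"moves":{"type":"array"},"squeeze":{"type":"number"}},"required":["moves"]}

```bash
mkdir -p pics; ls; python3 - <<'E'
from station import get_obs,camera,pinch_z
import cv2
print(get_obs(),pinch_z)
for n in("scene","side","wrist"):
    c=camera(n);cv2.imwrite(f"pics/{n}0.png",c["color"][:,:,::-1]);print(n,c["intrinsics"],c["rvec"],c["tvec"])
E
```

```text
pics
{'time_s': 0.0, 'qpos': array([ 1.03742007e+00,  3.00487263e-01,  1.52160845e+00, -1.49772988e-05,
        1.32071407e+00, -6.66273750e-02]), 'joint_vel': array([ 0.00138672,  0.00057644, -0.00030333,  0.00016   , -0.00085256,
        0.00029896]), 'tau': array([-7.84472359e-04, -5.31798577e+01, -3.52748358e+01,  7.08164927e-02,
        2.42700346e-02, -8.12656140e-05]), 'ee_pos': array([0.24736932, 0.49091913, 0.20486589]), 'eef_rot': array([-3.14037726e+00, -6.65594656e-05,  2.67484745e+00]), 'force': array([ 0.19078364,  0.05604521, -0.22585221]), 'moment': array([-0.00478349,  0.03784296,  0.04453787]), 'grip_width': 0.09366097219888038} 0.0188
scene [[538.85482124   0.         320.06635963]
 [  0.         538.85482124 242.08292413]
 [  0.           0.           1.        ]] [ 2.01507756  1.51946573 -0.54952516] [-0.19635121 -0.33266251  1.55554481]
side [[521.61993869   0.         324.09965631]
 [  0.         521.61993869 245.24083824]
 [  0.           0.           1.        ]] [ 0.30212611 -2.72124804  1.35092386] [0.57677347 0.13428461 1.19654001]
wrist [[371.64829954   0.         318.81130122]
 [  0.         371.64829954 245.88362238]
 [  0.           0.           1.        ]] [-2.4972289  -1.53810733 -0.1816184 ] [-0.55012758 -0.02400066  0.39003015]
```

View pics/scene0.png

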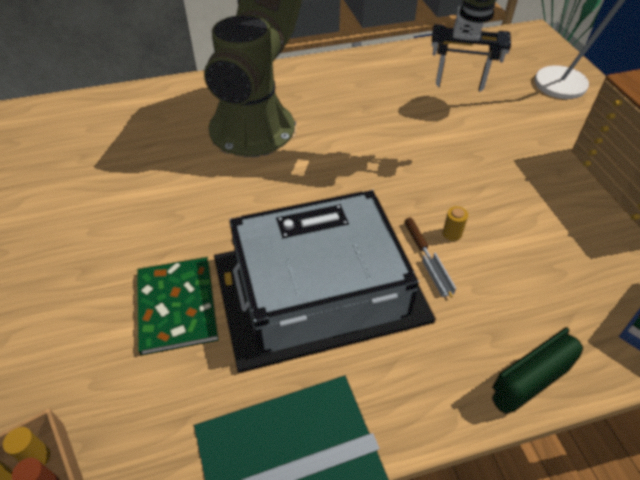

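View pics/side0.png

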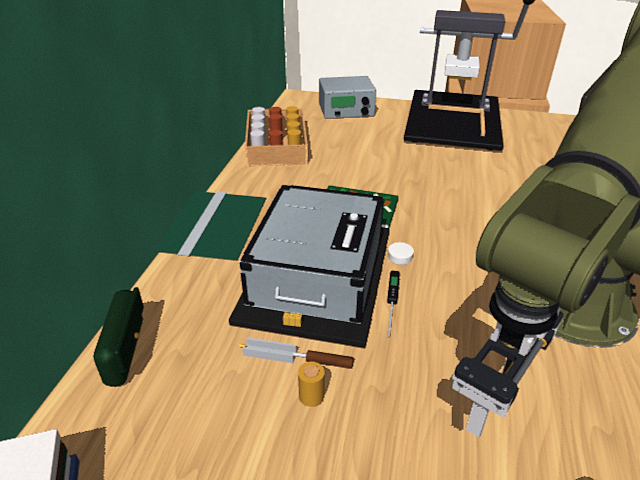

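View pics/wrist0.png

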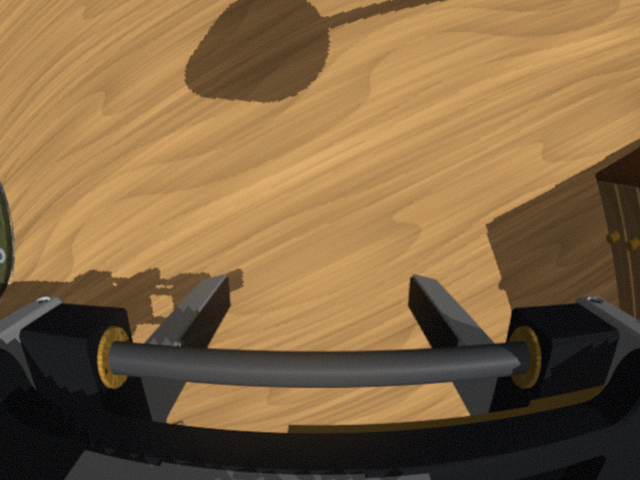

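The case's front faces the robot. In the scene view the escutcheon is near (312,221); in the side view it is near (349,231). I'll enlarge both.

```bash
python3 - <<'E'
import cv2
a=cv2.imread("pics/scene0.png");b=cv2.imread("pics/side0.png")
cv2.imwrite("pics/c1.png",cv2.resize(a[195:247,265:361],None,fx=8,fy=8,interpolation=cv2.INTER_CUBIC))
cv2.imwrite("pics/c2.png",cv2.resize(b[200:262,315:390],None,fx=8,fy=8,interpolation=cv2.INTER_CUBIC))
E
```

```text
(no output)
```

View pics/c1.png

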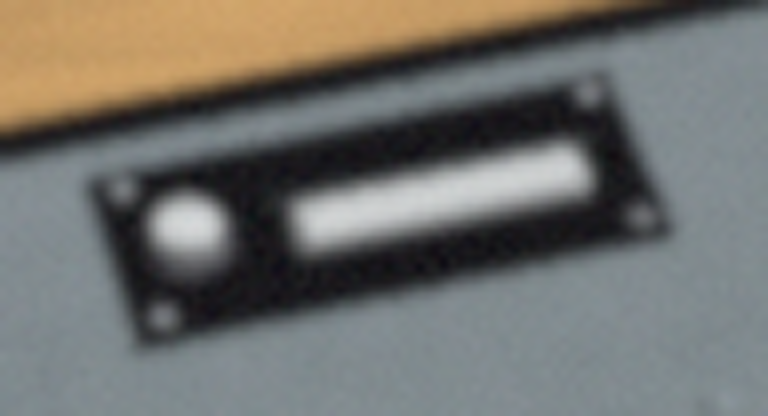

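View pics/c2.png

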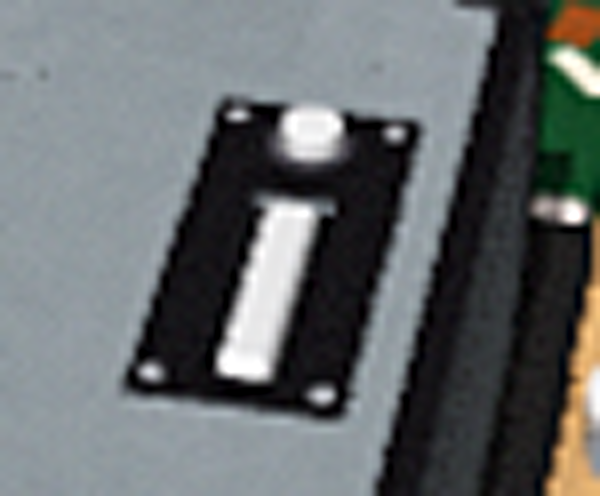

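```bash
cat > h.py <<'E'
import numpy as np,cv2
CAL={}
def cal(n):
    from station import camera
    if n not in CAL: CAL[n]=camera(n)
    return CAL[n]
def ray(n,p,c=None):
    c=c or cal(n);K=c["intrinsics"];R=cv2.Rodrigues(c["rvec"])[0];t=c["tvec"]
    d=np.linalg.solve(K,[p[0],p[1],1]);
    if n=="wrist":
        v=np.array([(p[0]-K[0,2])/K[0,0],(p[1]-K[1,2])/K[1,1]]);r=np.hypot(*v);d=np.array([*(v/r*np.sin(r)),np.cos(r)])
    return -R.T@t,R.T@d
def atz(n,p,z,c=None):
    o,d=ray(n,p,c);return o+d*(z-o[2])/d[2]
def tri(p,q,n="scene",m="side"):
    A=[];b=[];L=[]
    for k,x in((n,p),(m,q)):
        o,d=ray(k,x);d/=np.linalg.norm(d);P=np.eye(3)-np.outer(d,d);A.append(P);b.append(P@o)
    return np.linalg.lstsq(np.vstack(A),np.hstack(b),rcond=None)[0]
E
python3 - <<'E'
from h import *
np.set_printoptions(precision=4,suppress=True)
s=lambda x,y:(265+(x+.5)/8-.5,195+(y+.5)/8-.5)
d=lambda x,y:(315+(x+.5)/8-.5,200+(y+.5)/8-.5)
for nm,p,q,z in(("btn",s(188,219),d(313,125),.155),("bar",s(445,197),d(266,289),.147),
 ("pl bl",s(142,346),d(225,100),.146),("pl br",s(668,232),d(128,388),.146),("pl tl",s(92,184),d(418,125),.146),("pl tr",s(606,75),d(345,413),.146),
 ("lid f l",(373,193),(371,308),.144)):
    print(nm,tri(p,q),atz("scene",p,z),atz("side",q,z))
E
```

```text
btn [ 0.5257 -0.0165  0.1532] [ 0.5272 -0.0168  0.155 ] [ 0.5253 -0.0138  0.155 ]
bar [0.5268 0.0519 0.1429] [0.5308 0.0509 0.147 ] [0.5258 0.0571 0.147 ]
pl bl [ 0.5556 -0.0368  0.1437] [ 0.5582 -0.0369  0.146 ] [ 0.5547 -0.0342  0.146 ]
pl br [0.5547 0.1044 0.1429] [0.5575 0.1034 0.146 ] [0.5539 0.1082 0.146 ]
pl tl [ 0.498  -0.0363  0.1441] [ 0.5003 -0.0364  0.146 ] [ 0.4974 -0.0341  0.146 ]
pl tr [0.4964 0.1051 0.1445] [0.499  0.1049 0.146 ] [0.4955 0.1059 0.146 ]
lid f l [0.4435 0.2082 0.092 ] [0.4849 0.1844 0.144 ] [0.4431 0.2683 0.144 ]
```

```bash
cat >> h.py <<'E'
from scipy.spatial.transform import Rotation as Ro
def go(p,yaw,pitch=0.0,R=None):
    from station import get_obs
    o=get_obs();R0=Ro.from_euler("xyz",o["eef_rot"])
    R1=R or Ro.from_euler("xyz",[np.pi,pitch,yaw])
    print("now",o["time_s"],o["ee_pos"].round(4),o["eef_rot"].round(4),o["qpos"].round(3),"F",o["force"].round(2),"M",o["moment"].round(3),"w",round(o["grip_width"],4))
    rv=(R0.inv()*R1).as_rotvec()/(np.pi/2);s=R0.inv().apply(np.array(p)-o["ee_pos"])/.5
    print("row",rv.round(4),s.round(4))
E
python3 -c "
from h import *
go([.5260,-.0162,.19],1.58)"
```

```text
now 0.25 [0.2475 0.4911 0.2052] [-3.1411e+00 -1.0000e-04  2.6748e+00] [ 1.037  0.3    1.521  0.     1.321 -0.067] F [ 0.86  0.2  -0.24] M [ 0.044 -0.053 -0.018] w 0.0939
row [-3.00e-04  1.00e-04  6.97e-01] [-0.9541 -0.6552  0.0307]
```

Emit:
servo_tool([
  [[0, 0, 0.697, -0.954, -0.655, 0.03, 1], [0, 0, 0.697, -0.954, -0.655, 0.03, 1], [0, 0, 0.697, -0.954, -0.655, 0.03, 1], [0, 0, 0.697, -0.954, -0.655, 0.03, 1], [0, 0, 0.697, -0.954, -0.655, 0.03, 1], [0, 0, 0.697, -0.954, -0.655, 0.03, 1], [0, 0, 0.697, -0.954, -0.655, 0.03, 1], [0, 0, 0.697, -0.954, -0.655, 0.03, 1], [0, 0, 0.697, -0.954, -0.655, 0.03, 1], [0, 0, 0.697, -0.954, -0.655, 0.03, 1], [0, 0, 0.697, -0.954, -0.655, 0.03, 1], [0, 0, 0.697, -0.954, -0.655, 0.03, 1]],
], squeeze=20)

```text
time_s: 1.25
ee_pos: [0.4887, 0.0509, 0.1925]
eef_rot: [3.142, 0.0, 1.58]
force: [-0.2, 1.0, -0.5]
grip_width: 0.0174
```

```bash
python3 -c "
from h import *
go([.5260,-.0162,.185],1.58)"
```

```text
now 1.25 [0.4887 0.0509 0.1925] [3.1415e+00 4.0000e-04 1.5798e+00] [ 0.03   0.181  1.7   -0.     1.261  0.021] F [-0.18  0.96 -0.54] M [-0.084  0.018 -0.   ] w 0.0174
row [ 0.0001  0.0003 -0.0001] [-0.1349  0.0735  0.0151]
```

Emit:
servo_tool([
  [[0, 0, 0, -0.135, 0.0735, 0.015, 1], [0, 0, 0, -0.135, 0.0735, 0.015, 1], [0, 0, 0, -0.135, 0.0735, 0.015, 1], [0, 0, 0, -0.135, 0.0735, 0.015, 1], [0, 0, 0, -0.135, 0.0735, 0.015, 1], [0, 0, 0, -0.135, 0.0735, 0.015, 1]],
])

```text
time_s: 1.75
ee_pos: [0.5257, -0.0153, 0.1852]
eef_rot: [3.141, 0.0, 1.581]
force: [0.7, 0.1, 0.3]
grip_width: 0.0003
```

```bash
python3 -c "
from h import *
go([.5260,-.0162,.160],1.58)
c=cal('wrist');cv2.imwrite('pics/w1.png',c['color'][:,:,::-1])
c=cal('side');cv2.imwrite('pics/s1.png',cv2.resize(c['color'][170:270,290:420,::-1],None,fx=5,fy=5,interpolation=2))"
```

```text
now 1.75 [ 0.5257 -0.0153  0.1852] [3.1414e+00 3.0000e-04 1.5809e+00] [-0.099  0.264  1.615 -0.     1.262 -0.109] F [0.72 0.07 0.34] M [-0.037  0.045 -0.016] w 0.0003
row [0.0001 0.0002 0.0006] [-0.0018  0.0006  0.0504]
```

View pics/w1.png

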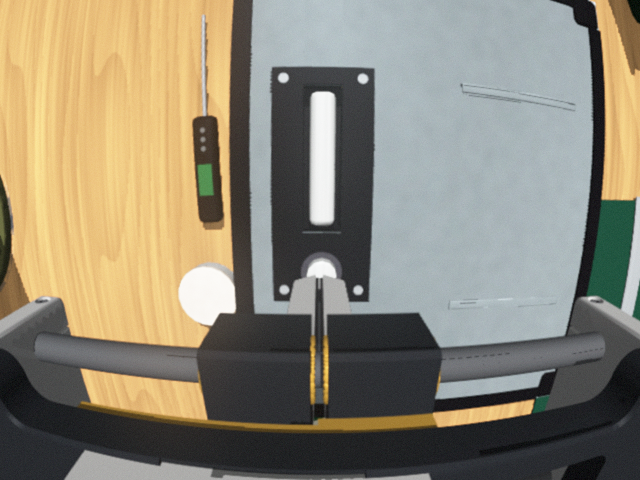

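View pics/s1.png

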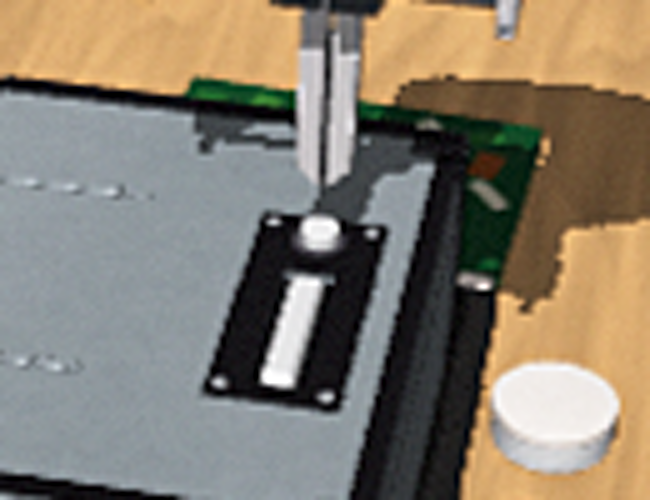

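Fingertips line up with the button (wrist: button (320,268), tip (320,278); bar centre (322,158)). I'll descend to 5 mm above it, then in small steps.

Emit:
servo_tool([
  [[0, 0, 0, -0.001, 0, 0.02, 1], [0, 0, 0, -0.001, 0, 0.04, 1], [0, 0, 0, -0.001, 0, 0.05, 1], [0, 0, 0, -0.001, 0, 0.05, 1]],
])

```text
time_s: 2.18
ee_pos: [0.525, -0.0155, 0.1585]
eef_rot: [-3.139, 0.0, 1.582]
force: [0.3, -0.3, -0.0]
grip_width: 0.0002
```

Emit:
servo_tool([
  [[0, 0, 0, 0, 0, 0.002, 1], [0, 0, 0, 0, 0, 0.004, 1], [0, 0, 0, 0, 0, 0.006, 1], [0, 0, 0, 0, 0, 0.008, 1], [0, 0, 0, 0, 0, 0.008, 1]],
])

```text
time_s: 2.6
ee_pos: [0.5251, -0.0154, 0.1547]
eef_rot: [-3.14, 0.0, 1.582]
force: [-2.9, 0.1, 3.0]
grip_width: 0.0006
```

```bash
python3 -c "
from h import *
c=cal('wrist');cv2.imwrite('pics/wc.png',cv2.resize(c['color'][60:320,240:400,::-1],None,fx=2,fy=2))
from station import get_obs; o=get_obs(); print(o['ee_pos'],o['force'])
print(atz('wrist',(322,158),.146))"
```

```text
[ 0.52506392 -0.01544056  0.15479433] [-1.96312153  0.43707304  3.37295591]
[0.52569904 0.05307686 0.146     ]
```

Emit:
servo_tool([
  [[0, 0, 0, 0, 0, 0.001, 1], [0, 0, 0, 0, 0, 0.002, 1], [0, 0, 0, 0, 0, 0.003, 1], [0, 0, 0, 0, 0, 0.003, 1]],
])

```text
time_s: 2.98
ee_pos: [0.5251, -0.0154, 0.1535]
eef_rot: [-3.14, 0.0, 1.582]
force: [-2.4, 0.3, 6.0]
grip_width: 0.0012
```

Emit:
servo_tool([
  [[0, 0, 0, 0, 0, 0.001, 1], [0, 0, 0, 0, 0, 0.002, 1], [0, 0, 0, 0, 0, 0.003, 1], [0, 0, 0, 0, 0, 0.003, 1]],
])

```text
time_s: 3.32
ee_pos: [0.5251, -0.0154, 0.1523]
eef_rot: [-3.14, 0.0, 1.582]
force: [-4.1, 0.8, 7.6]
grip_width: 0.0001
```

Emit:
servo_tool([
  [[0, 0, 0, 0, 0, 0.001, 1], [0, 0, 0, 0, 0, 0.002, 1], [0, 0, 0, 0, 0, 0.003, 1], [0, 0, 0, 0, 0, 0.003, 1]],
], squeeze=40)

```text
time_s: 3.65
ee_pos: [0.5251, -0.0154, 0.1513]
eef_rot: [-3.141, 0.0, 1.582]
force: [-5.3, 0.6, 8.4]
grip_width: 0.0005
```

Emit:
servo_tool([
  [[0, 0, 0, 0, 0, 0.001, 1], [0, 0, 0, 0, 0, 0.002, 1], [0, 0, 0, 0, 0, 0.002, 1]],
])

```text
time_s: 3.9
ee_pos: [0.5252, -0.0155, 0.1508]
eef_rot: [-3.141, 0.0, 1.582]
force: [-4.5, 1.2, 8.8]
grip_width: 0.0004
```

Emit:
servo_tool([
  [[0, 0, 0, 0, 0, 0.001, 1], [0, 0, 0, 0, 0, 0.002, 1], [0, 0, 0, 0, 0, 0.003, 1], [0, 0, 0, 0, 0, 0.003, 1]],
])

```text
time_s: 4.23
ee_pos: [0.5252, -0.0155, 0.1499]
eef_rot: [-3.141, 0.0, 1.582]
force: [-4.7, 0.9, 9.6]
grip_width: 0.0004
```

Emit:
servo_tool([
  [[0, 0, 0, 0, 0, 0.001, 1], [0, 0, 0, 0, 0, 0.002, 1], [0, 0, 0, 0, 0, 0.003, 1], [0, 0, 0, 0, 0, 0.003, 1]],
])

```text
time_s: 4.57
ee_pos: [0.5252, -0.0155, 0.1491]
eef_rot: [3.141, 0.0, 1.582]
force: [-5.3, 0.9, 11.7]
grip_width: 0.0005
```

```bash
python3 -c "
from h import *
c=cal('wrist');cv2.imwrite('pics/wd.png',cv2.resize(c['color'][60:320,240:400,::-1],None,fx=2,fy=2))"
```

```text
(no output)
```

View pics/wd.png

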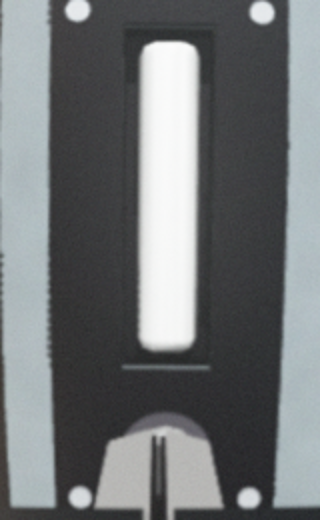

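The handle is still sunk (bar unchanged in its pocket). Continuing.

Emit:
servo_tool([
  [[0, 0, 0, 0, 0, 0.001, 1], [0, 0, 0, 0, 0, 0.002, 1], [0, 0, 0, 0, 0, 0.003, 1], [0, 0, 0, 0, 0, 0.003, 1]],
])

```text
time_s: 4.95
ee_pos: [0.5252, -0.0155, 0.1483]
eef_rot: [3.141, 0.0, 1.582]
force: [-6.3, 1.5, 11.9]
grip_width: 0.0001
```

Emit:
servo_tool([
  [[0, 0, 0, 0, 0, 0.001, 1], [0, 0, 0, 0, 0, 0.002, 1], [0, 0, 0, 0, 0, 0.002, 1]],
])

```text
time_s: 5.2
ee_pos: [0.5252, -0.0155, 0.148]
eef_rot: [3.141, 0.0, 1.582]
force: [-5.2, 0.6, 11.8]
grip_width: 0.0004
```

```bash
python3 -c "
from h import *
c=cal('wrist');cv2.imwrite('pics/we.png',cv2.resize(c['color'][60:320,240:400,::-1],None,fx=2,fy=2))"
```

```text
(no output)
```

View pics/we.png

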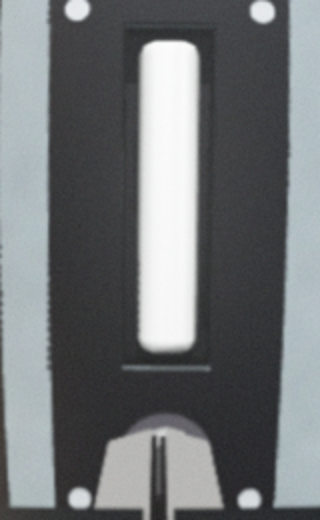

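Emit:
servo_tool([
  [[0, 0, 0, 0, -0.0005, 0.001, 1], [0, 0, 0, 0, -0.001, 0.002, 1], [0, 0, 0, 0, -0.001, 0.003, 1], [0, 0, 0, 0, -0.001, 0.003, 1]],
])

```text
time_s: 5.58
ee_pos: [0.5251, -0.0155, 0.1475]
eef_rot: [3.139, 0.001, 1.582]
force: [-5.2, 0.6, 12.1]
grip_width: 0.0002
```

Emit:
servo_tool([
  [[0, 0, 0, 0, 0, 0.001, 1], [0, 0, 0, 0, 0, 0.002, 1], [0, 0, 0, 0, 0, 0.003, 1], [0, 0, 0, 0, 0, 0.003, 1]],
])

```text
time_s: 5.92
ee_pos: [0.5252, -0.0155, 0.1469]
eef_rot: [3.138, 0.001, 1.582]
force: [-6.3, 0.9, 13.7]
grip_width: 0.0004
```

Emit:
servo_tool([
  [[0, 0, 0, 0, 0, 0.001, 1], [0, 0, 0, 0, 0, 0.002, 1], [0, 0, 0, 0, 0, 0.003, 1], [0, 0, 0, 0, 0, 0.004, 1]],
])

```text
time_s: 6.25
ee_pos: [0.5253, -0.0155, 0.1457]
eef_rot: [3.138, 0.001, 1.582]
force: [-6.3, 1.6, 12.4]
grip_width: 0.0003
```

Emit:
servo_tool([
  [[0, 0, 0, 0, 0, 0.001, 1], [0, 0, 0, 0, 0, 0.002, 1], [0, 0, 0, 0, 0, 0.003, 1]],
])

```text
time_s: 6.5
ee_pos: [0.5253, -0.0155, 0.145]
eef_rot: [3.137, 0.001, 1.582]
force: [-7.7, 0.5, 12.4]
grip_width: 0.0003
```

```bash
python3 -c "
from h import *
c=cal('wrist');cv2.imwrite('pics/wf.png',cv2.resize(c['color'][60:320,240:400,::-1],None,fx=2,fy=2))
c=cal('side');cv2.imwrite('pics/s2.png',cv2.resize(c['color'][170:270,290:420,::-1],None,fx=5,fy=5,interpolation=2))"
```

```text
(no output)
```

View pics/wf.png

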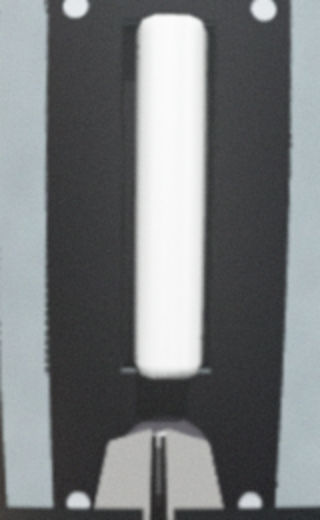

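View pics/s2.png

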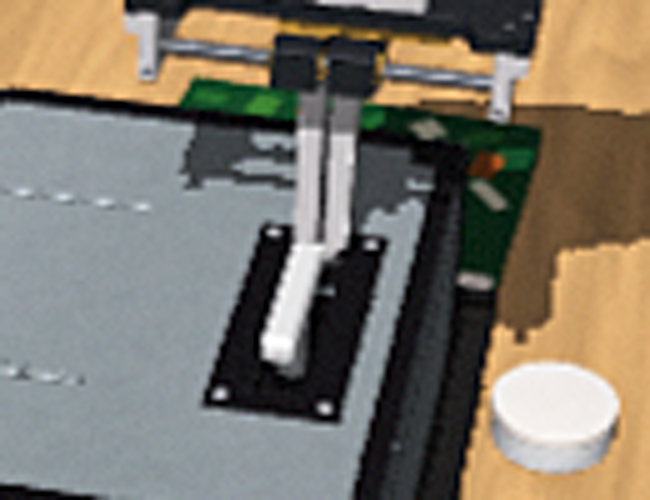

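The handle has popped out: in the wrist view the bar is larger and covers the pocket edge, and in the side view it stands above the plate. I'll lift away straight up.

Emit:
servo_tool([
  [[0, 0, 0, 0, 0, -0.01, 1], [0, 0, 0, 0, 0, -0.03, 1], [0, 0, 0, 0, 0, -0.08, 1], [0, 0, 0, 0, 0, -0.13, 1], [0, 0, 0, 0, 0, -0.13, 0.6], [0, 0, 0, 0, 0, -0.13, 0.6]],
])

```text
time_s: 7.1
ee_pos: [0.5255, -0.0155, 0.2111]
eef_rot: [3.135, 0.001, 1.582]
force: [-0.1, -0.9, -0.3]
grip_width: 0.0105
```

```bash
python3 -c "
from h import *
go([.526,.0525,.205],1.575)
c=cal('wrist');cv2.imwrite('pics/w2.png',c['color'][:,:,::-1])
c=cal('side');cv2.imwrite('pics/s3.png',cv2.resize(c['color'][190:270,310:410,::-1],None,fx=7,fy=7,interpolation=2))
c=cal('scene');cv2.imwrite('pics/sc3.png',cv2.resize(c['color'][190:250,265:361,::-1],None,fx=8,fy=8,interpolation=2))
"
```

```text
now 7.1 [ 0.5255 -0.0155  0.2111] [3.1346e+00 1.2000e-03 1.5817e+00] [-0.099  0.237  1.587 -0.     1.31  -0.11 ] F [-0.15 -0.85 -0.32] M [-0.114  0.083  0.028] w 0.0105
row [0.0045 0.0007 0.0043] [0.136  0.0023 0.0121]
```

View pics/w2.png

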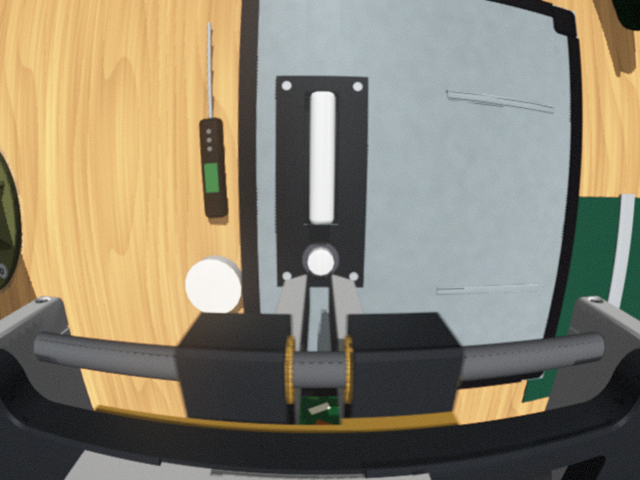

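View pics/s3.png

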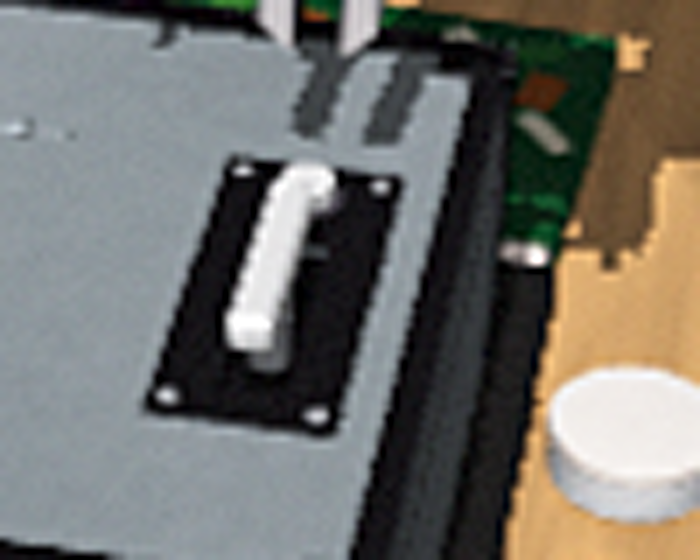

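View pics/sc3.png

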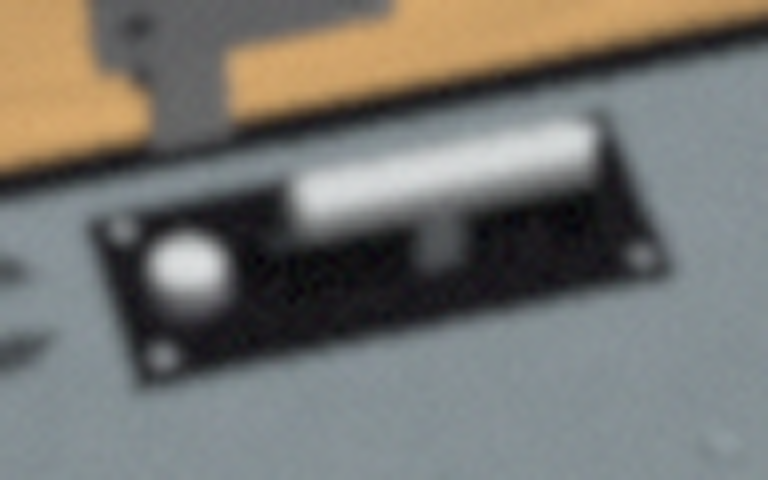

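```bash
python3 -c "
from h import *
print(tri((320.2,210.4),(348.3,225.9)),atz('wrist',(322.5,157),.171))
go([.5262,.0525,.200],1.578)"
```

```text
[0.52669445 0.05182533 0.16945031] [0.52600292 0.05365152 0.171     ]
now 7.4 [ 0.5248 -0.0154  0.2092] [3.1386e+00 7.0000e-04 1.5818e+00] [-0.099  0.239  1.589 -0.     1.31  -0.11 ] F [-0.17  0.1   0.75] M [-0.012  0.053  0.021] w 0.0345
row [0.0019 0.0005 0.0024] [0.1358 0.0043 0.0183]
```

Emit:
servo_tool([
  [[0.002, 0, 0.002, 0.06, 0.004, 0, 0.5], [0.002, 0, 0.002, 0.1, 0.004, 0, 0.5], [0.002, 0, 0.002, 0.136, 0.004, 0, 0.5], [0.002, 0, 0.002, 0.136, 0.004, 0, 0.5], [0.002, 0, 0.002, 0.136, 0.004, 0, 0.5]],
])

```text
time_s: 7.82
ee_pos: [0.5259, 0.053, 0.2088]
eef_rot: [-3.141, 0.001, 1.58]
force: [-0.8, -0.3, 0.1]
grip_width: 0.0473
```

```bash
python3 -c "
from h import *
go([.5264,.0525,.151],1.578)
c=cal('wrist');cv2.imwrite('pics/w3.png',c['color'][:,:,::-1])
c=cal('side');cv2.imwrite('pics/s4.png',cv2.resize(c['color'][170:270,290:420,::-1],None,fx=5,fy=5,interpolation=2))
"
```

```text
now 7.8167 [0.5259 0.053  0.2088] [-3.1408e+00  9.0000e-04  1.5801e+00] [ 3.200e-02  2.500e-01  1.577e+00 -1.000e-03  1.316e+00  2.300e-02] F [-0.85 -0.31  0.12] M [-0.049  0.1   -0.004] w 0.0473
row [-0.0005  0.0005  0.0013] [-0.0009  0.0011  0.1155]
```

View pics/w3.png

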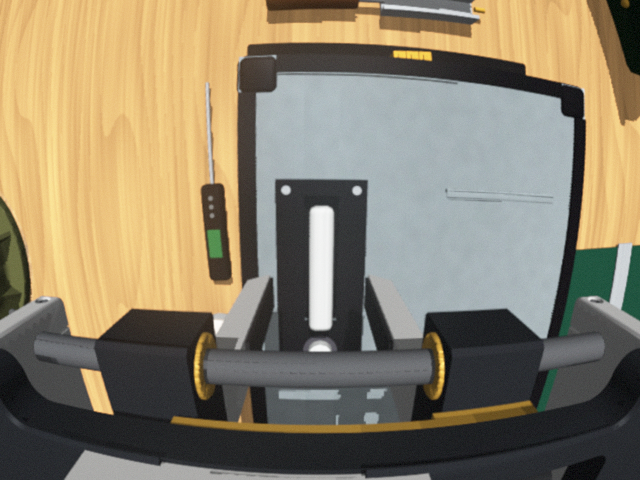

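View pics/s4.png

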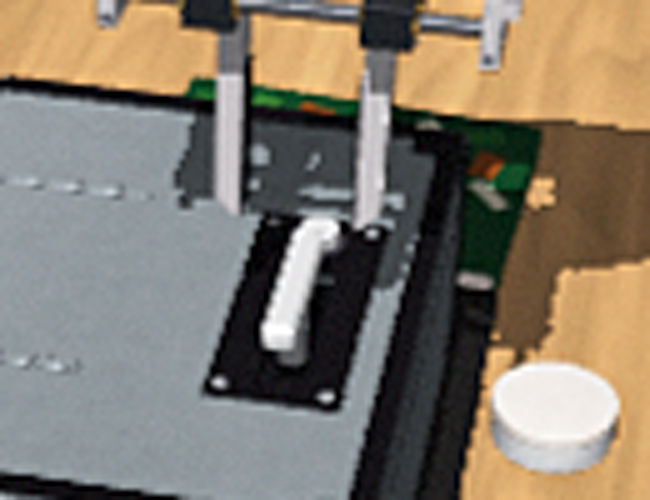

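The jaws straddle the bar (bar centre column about 321 between the fingers). Descending.

Emit:
servo_tool([
  [[0, 0, 0, -0.001, 0.001, 0.05, 0.5], [0, 0, 0, -0.001, 0.001, 0.09, 0.5], [0, 0, 0, -0.001, 0.001, 0.105, 0.5], [0, 0, 0, -0.001, 0.001, 0.115, 0.5], [0, 0, 0, -0.001, 0.001, 0.115, 0.5]],
], squeeze=15)

```text
time_s: 8.33
ee_pos: [0.5264, 0.051, 0.1511]
eef_rot: [-3.14, 0.001, 1.578]
force: [-0.9, 0.0, 0.0]
grip_width: 0.0469
```

Emit:
servo_tool([
  [[0, 0, 0, 0, 0, 0, 0.8], [0, 0, 0, 0, 0, 0, 0.9], [0, 0, 0, 0, 0, 0, 1], [0, 0, 0, 0, 0, 0, 1], [0, 0, 0, 0, 0, 0, 1], [0, 0, 0, 0, 0, 0, 1]],
])

```text
time_s: 8.83
ee_pos: [0.5265, 0.051, 0.1513]
eef_rot: [-3.141, 0.001, 1.578]
force: [0.9, 0.2, 0.3]
grip_width: 0.0143
```

```bash
python3 -c "
from h import *
go([.5264,.0525,.151],1.578)
"
```

```text
now 8.8333 [0.5265 0.051  0.1513] [-3.1407e+00  9.0000e-04  1.5778e+00] [ 2.800e-02  3.050e-01  1.645e+00 -1.000e-03  1.192e+00  2.100e-02] F [0.95 0.22 0.3 ] M [-0.057  0.012 -0.048] w 0.0143
row [-0.0005  0.0006 -0.0001] [ 0.0029 -0.0002  0.0007]
```

Emit:
servo_tool([
  [[0, 0, 0, 0, 0, 0, 1], [0, 0, 0, 0, 0, 0, 1], [0, 0, 0.02, 0, 0, 0, 1], [0, 0, 0.045, 0, 0, 0, 1], [0, 0, 0.07, 0, 0, 0, 1], [0, 0, 0.095, 0, 0, 0, 1], [0, 0, 0.12, 0, 0, 0, 1]],
], squeeze=60)

```text
time_s: 9.42
ee_pos: [0.5264, 0.0511, 0.1513]
eef_rot: [-3.141, 0.001, 1.388]
force: [-1.3, 0.9, 0.7]
grip_width: 0.0143
```

```bash
python3 -c "
from h import *
go([.5264,.0525,.151],1.0)
"
```

```text
now 9.4167 [0.5264 0.0511 0.1513] [-3.1407e+00  1.3000e-03  1.3884e+00] [ 2.800e-02  3.050e-01  1.645e+00 -1.000e-03  1.192e+00  2.110e-01] F [-1.27  0.9   0.65] M [0.058 0.185 0.672] w 0.0143
row [-0.0004  0.0009  0.2473] [ 0.0027 -0.0005  0.0006]
```

Emit:
servo_tool([
  [[0, 0, 0.025, 0, 0, 0, 1], [0, 0, 0.05, 0, 0, 0, 1], [0, 0, 0.075, 0, 0, 0, 1], [0, 0, 0.1, 0, 0, 0, 1], [0, 0, 0.125, 0, 0, 0, 1], [0, 0, 0.15, 0, 0, 0, 1], [0, 0, 0.175, 0, 0, 0, 1], [0, 0, 0.2, 0, 0, 0, 1], [0, 0, 0.225, 0, 0, 0, 1], [0, 0, 0.25, 0, 0, 0, 1]],
])

```text
time_s: 10.25
ee_pos: [0.5261, 0.0514, 0.1512]
eef_rot: [-3.14, 0.002, 0.995]
force: [-1.6, 1.8, -0.1]
grip_width: 0.0144
```

```bash
python3 -c "
from h import *
go([.5264,.0525,.151],.4)
c=cal('side');cv2.imwrite('pics/s5.png',cv2.resize(c['color'][170:270,290:420,::-1],None,fx=5,fy=5,interpolation=2))
"
```

```text
now 10.25 [0.5261 0.0514 0.1512] [-3.1404e+00  2.0000e-03  9.9490e-01] [ 2.800e-02  3.050e-01  1.646e+00 -1.000e-03  1.193e+00  6.050e-01] F [-1.57  1.8  -0.06] M [0.163 0.446 0.693] w 0.0144
row [-0.0004  0.0014  0.3787] [ 0.0023 -0.0007  0.0004]
```

View pics/s5.png

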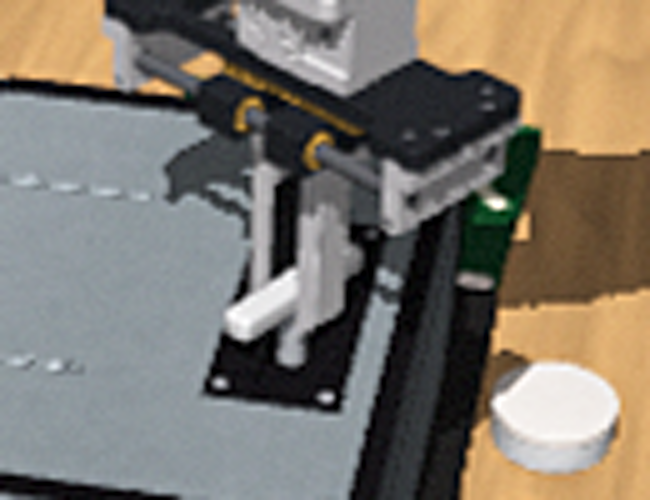

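The bar is turning with the gripper. Continuing to about 1.2 rad.

Emit:
servo_tool([
  [[0, 0, 0.03, 0, 0, 0, 1], [0, 0, 0.06, 0, 0, 0, 1], [0, 0, 0.09, 0, 0, 0, 1], [0, 0, 0.12, 0, 0, 0, 1], [0, 0, 0.15, 0, 0, 0, 1], [0, 0, 0.18, 0, 0, 0, 1], [0, 0, 0.21, 0, 0, 0, 1], [0, 0, 0.24, 0, 0, 0, 1], [0, 0, 0.27, 0, 0, 0, 1], [0, 0, 0.3, 0, 0, 0, 1], [0, 0, 0.33, 0, 0, 0, 1], [0, 0, 0.36, 0, 0, 0, 1]],
])

```text
time_s: 11.3
ee_pos: [0.5262, 0.0517, 0.1515]
eef_rot: [-3.141, 0.002, 0.425]
force: [-0.5, 2.0, 3.9]
grip_width: 0.0144
```

```bash
python3 -c "
from h import *
go([.5264,.0525,.151],.4)
c=cal('side');cv2.imwrite('pics/s6.png',cv2.resize(c['color'][170:270,290:420,::-1],None,fx=5,fy=5,interpolation=2))
"
```

```text
now 11.3 [0.5262 0.0517 0.1515] [-3.1412e+00  1.7000e-03  4.2520e-01] [ 0.029  0.305  1.645 -0.     1.193  1.175] F [-0.51  1.98  3.9 ] M [0.61  0.501 0.073] w 0.0144
row [-0.0002  0.0011  0.016 ] [ 0.0011 -0.0013  0.001 ]
```

View pics/s6.png

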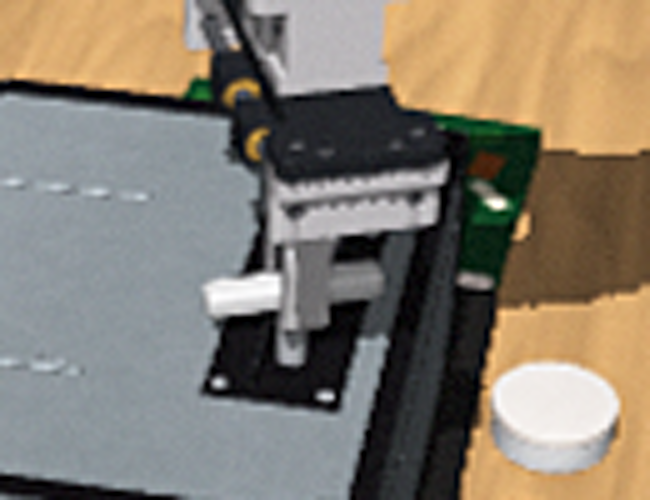

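Free of the keeper (moment has dropped to 0.07). I'll approach the stop with a lighter grip and small steps.

Emit:
servo_tool([
  [[0, 0, 0.02, 0, 0, -0.001, 1], [0, 0, 0.04, 0, 0, -0.002, 1], [0, 0, 0.06, 0, 0, -0.003, 1], [0, 0, 0.08, 0, 0, -0.004, 1], [0, 0, 0.1, 0, 0, -0.004, 1], [0, 0, 0.12, 0, 0, -0.004, 1], [0, 0, 0.13, 0, 0, -0.004, 1], [0, 0, 0.14, 0, 0, -0.004, 1], [0, 0, 0.15, 0, 0, -0.004, 1], [0, 0, 0.15, 0, 0, -0.004, 1]],
], squeeze=30)

```text
time_s: 12.18
ee_pos: [0.5261, 0.0518, 0.1535]
eef_rot: [-3.141, 0.002, 0.186]
force: [0.6, 2.2, -0.6]
grip_width: 0.0144
```

```bash
python3 -c "
from h import *
go([.5264,.0525,.151],.12)
"
```

```text
now 12.1833 [0.5261 0.0518 0.1535] [-3.1414e+00  1.8000e-03  1.8570e-01] [ 0.029  0.303  1.643 -0.     1.198  1.414] F [ 0.64  2.21 -0.63] M [0.38  0.256 0.094] w 0.0144
row [-0.0001  0.0012  0.0418] [ 0.0008 -0.0013  0.005 ]
```

Emit:
servo_tool([
  [[0, 0, 0.01, 0, 0, 0, 1], [0, 0, 0.02, 0, 0, 0, 1], [0, 0, 0.03, 0, 0, 0, 1], [0, 0, 0.03, 0, 0, 0, 1]],
])

```text
time_s: 12.52
ee_pos: [0.5261, 0.0518, 0.1535]
eef_rot: [-3.141, 0.002, 0.137]
force: [0.2, 2.4, 0.1]
grip_width: 0.0146
```

```bash
python3 -c "
from h import *
go([.5264,.0525,.151],.12)
"
```

```text
now 12.5167 [0.5261 0.0518 0.1535] [-3.1414e+00  1.8000e-03  1.3720e-01] [ 0.029  0.303  1.643 -0.     1.198  1.463] F [0.17 2.45 0.11] M [0.45  0.264 0.07 ] w 0.0146
row [-0.0001  0.0012  0.011 ] [ 0.0008 -0.0012  0.0049]
```

Emit:
servo_tool([
  [[0, 0, 0.005, 0, 0, 0, 1], [0, 0, 0.01, 0, 0, 0, 1], [0, 0, 0.01, 0, 0, 0, 1]],
])

```text
time_s: 12.77
ee_pos: [0.5261, 0.0519, 0.1535]
eef_rot: [-3.141, 0.002, 0.121]
force: [0.1, 2.9, -0.9]
grip_width: 0.0145
```

```bash
python3 -c "
from h import *
go([.5264,.0525,.151],.12)
"
```

```text
now 12.7667 [0.5261 0.0519 0.1535] [-3.1414e+00  1.8000e-03  1.2090e-01] [0.029 0.303 1.643 0.    1.198 1.479] F [ 0.07  2.86 -0.91] M [0.443 0.208 0.038] w 0.0145
row [-0.0001  0.0012  0.0006] [ 0.0007 -0.0012  0.005 ]
```

Emit:
servo_tool([
  [[0, 0, 0.005, 0, 0, 0, 1], [0, 0, 0.01, 0, 0, 0, 1], [0, 0, 0.01, 0, 0, 0, 1]],
])

```text
time_s: 13.02
ee_pos: [0.5261, 0.0519, 0.1534]
eef_rot: [-3.141, 0.002, 0.105]
force: [0.1, 2.7, -0.3]
grip_width: 0.015
```

```bash
python3 -c "
from h import *
go([.5264,.0525,.151],.12)
"
```

```text
now 13.0167 [0.5261 0.0519 0.1534] [-3.1414e+00  1.9000e-03  1.0450e-01] [0.029 0.303 1.643 0.    1.198 1.495] F [ 0.12  2.68 -0.32] M [0.399 0.211 0.094] w 0.015
row [-0.0001  0.0012 -0.0098] [ 0.0008 -0.0011  0.0049]
```

Emit:
servo_tool([
  [[0, 0, 0.005, 0, 0, 0, 1], [0, 0, 0.01, 0, 0, 0, 1], [0, 0, 0.01, 0, 0, 0, 1]],
])

```text
time_s: 13.27
ee_pos: [0.5261, 0.0519, 0.1534]
eef_rot: [-3.141, 0.002, 0.088]
force: [-0.4, 2.4, 0.2]
grip_width: 0.0146
```

```bash
python3 -c "
from h import *
go([.5264,.0525,.151],.12)
"
```

```text
now 13.2667 [0.5261 0.0519 0.1534] [-3.1414e+00  1.9000e-03  8.8100e-02] [0.029 0.303 1.643 0.    1.198 1.512] F [-0.42  2.41  0.19] M [0.438 0.337 0.12 ] w 0.0146
row [-0.0001  0.0012 -0.0203] [ 0.0008 -0.0011  0.0049]
```

Emit:
servo_tool([
  [[0, 0, 0.005, 0, 0, 0, 1], [0, 0, 0.008, 0, 0, 0, 1], [0, 0, 0.008, 0, 0, 0, 1]],
])

```text
time_s: 13.52
ee_pos: [0.526, 0.0519, 0.1535]
eef_rot: [-3.141, 0.002, 0.075]
force: [-0.1, 2.7, -0.9]
grip_width: 0.015
```

```bash
python3 -c "
from h import *
go([.5264,.0525,.151],.12)
"
```

```text
now 13.5167 [0.526  0.0519 0.1535] [-3.1415e+00  2.0000e-03  7.5200e-02] [0.029 0.303 1.643 0.    1.198 1.525] F [-0.08  2.7  -0.93] M [0.481 0.296 0.205] w 0.015
row [-0.0001  0.0013 -0.0285] [ 0.0008 -0.0011  0.0049]
```

Emit:
servo_tool([
  [[0, 0, 0.004, 0, 0, 0, 1], [0, 0, 0.008, 0, 0, 0, 1], [0, 0, 0.008, 0, 0, 0, 1], [0, 0, 0.008, 0, 0, 0, 1]],
])

```text
time_s: 13.85
ee_pos: [0.526, 0.0519, 0.1535]
eef_rot: [-3.141, 0.002, 0.063]
force: [-0.0, 2.7, -0.8]
grip_width: 0.0152
```

```bash
python3 -c "
from h import *
go([.5264,.0525,.151],.12)
"
```

```text
now 13.85 [0.526  0.0519 0.1535] [-3.1415e+00  2.0000e-03  6.2700e-02] [0.029 0.303 1.643 0.    1.198 1.537] F [-0.03  2.74 -0.8 ] M [0.497 0.316 0.241] w 0.0152
row [-0.0001  0.0013 -0.0365] [ 0.0008 -0.0011  0.0049]
```

Emit:
servo_tool([
  [[0, 0, 0.002, 0, 0, 0, 1], [0, 0, 0.004, 0, 0, 0, 1], [0, 0, 0.004, 0, 0, 0, 1]],
], squeeze=45)

```text
time_s: 14.1
ee_pos: [0.526, 0.0519, 0.1534]
eef_rot: [-3.141, 0.002, 0.056]
force: [-1.1, 2.3, -0.3]
grip_width: 0.0147
```

```bash
python3 -c "
from h import *
go([.5264,.0525,.151],.12)
c=cal('wrist');cv2.imwrite('pics/w7.png',c['color'][:,:,::-1])
"
```

```text
now 14.1 [0.526  0.0519 0.1534] [-3.1415e+00  2.1000e-03  5.6100e-02] [0.029 0.303 1.643 0.    1.198 1.544] F [-1.11  2.33 -0.25] M [0.447 0.292 0.306] w 0.0147
row [-0.0001  0.0014 -0.0407] [ 0.0009 -0.0011  0.0049]
```

View pics/w7.png

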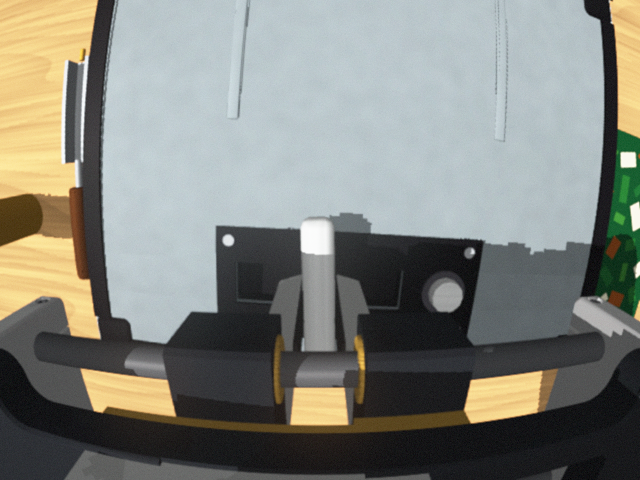

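Bar is turned almost fully round, parallel to the fingers' travel (plate edge to bar about 87°), and the moment is rising. One more small step for margin.

Emit:
servo_tool([
  [[0, 0, 0.003, 0, 0, 0, 1], [0, 0, 0.007, 0, 0, 0, 1], [0, 0, 0.007, 0, 0, 0, 1], [0, 0, 0.007, 0, 0, 0, 1]],
])

```text
time_s: 14.48
ee_pos: [0.526, 0.0519, 0.1534]
eef_rot: [-3.141, 0.002, 0.045]
force: [0.2, 2.5, -0.6]
grip_width: 0.0148
```

```bash
python3 -c "
from h import *
go([.5264,.0525,.151],.12)
"
```

```text
now 14.4833 [0.526  0.0519 0.1534] [-3.1415e+00  2.2000e-03  4.5300e-02] [0.029 0.303 1.643 0.    1.198 1.555] F [ 0.17  2.49 -0.63] M [0.456 0.365 0.317] w 0.0148
row [-0.0001  0.0014 -0.0475] [ 0.0009 -0.0011  0.0048]
```

Emit:
servo_tool([
  [[0, 0, 0, 0, 0, 0, 1], [0, 0, 0.003, 0, 0, 0, 1], [0, 0, 0.006, 0, 0, 0, 1], [0, 0, 0.006, 0, 0, 0, 1]],
], squeeze=55)

```text
time_s: 14.82
ee_pos: [0.526, 0.0519, 0.1534]
eef_rot: [-3.142, 0.002, 0.035]
force: [-2.0, 3.3, -0.5]
grip_width: 0.0147
```

```bash
python3 -c "
from h import *
go([.5264,.0525,.151],.12)
"
```

```text
now 14.8167 [0.526  0.0519 0.1534] [-3.1415e+00  2.2000e-03  3.5500e-02] [0.029 0.303 1.643 0.    1.198 1.564] F [-1.97  3.32 -0.55] M [0.431 0.391 0.339] w 0.0147
row [-0.0001  0.0014 -0.0538] [ 0.0009 -0.0011  0.0048]
```

```bash
cat > arc.py <<'E'
from h import *
from station import get_obs
import sys
a0,a1,n=map(float,sys.argv[1:4])
o=get_obs();R0=Ro.from_euler("xyz",o["eef_rot"]);H=np.array([.731,o["ee_pos"][1],.118]);r=o["ee_pos"]-H
for a in np.linspace(a0,a1,int(n)+1)[1:]-a0:
    Q=Ro.from_rotvec([0,a,0]);d=R0.inv().apply(Q.apply(r)-r)/.5
    w=(R0.inv()*Q*R0).as_rotvec()/(np.pi/2);print([round(float(x),4) for x in [*w,*d]])
E
python3 arc.py 0 .2 12
```

```text
[0.0004, -0.0106, -0.0, 0.0012, 0.0, -0.0068]
[0.0008, -0.0212, -0.0, 0.0026, 0.0001, -0.0136]
[0.0011, -0.0318, -0.0, 0.004, 0.0001, -0.0204]
[0.0015, -0.0424, -0.0, 0.0056, 0.0002, -0.0272]
[0.0019, -0.053, -0.0, 0.0072, 0.0003, -0.0339]
[0.0023, -0.0636, -0.0, 0.009, 0.0003, -0.0406]
[0.0026, -0.0742, -0.0, 0.0109, 0.0004, -0.0473]
[0.003, -0.0848, -0.0, 0.0129, 0.0005, -0.0539]
[0.0034, -0.0954, -0.0, 0.015, 0.0005, -0.0605]
[0.0038, -0.106, -0.0, 0.0173, 0.0006, -0.0671]
[0.0041, -0.1166, -0.0, 0.0196, 0.0007, -0.0736]
[0.0045, -0.1272, -0.0, 0.022, 0.0008, -0.0801]
```

First relax the twist a little, then lift slowly along the arc.

Emit:
servo_tool([
  [[0, 0, -0.008, 0, 0, 0, 1], [0, 0, -0.016, 0, 0, 0, 1], [0, -0.005, -0.016, 0.0006, 0, -0.0034, 1], [0, -0.011, -0.016, 0.0012, 0, -0.0068, 1], [0, -0.016, -0.016, 0.002, 0, -0.01, 1], [0, -0.021, -0.016, 0.0026, 0, -0.0136, 1], [0, -0.032, -0.016, 0.004, 0, -0.0204, 1], [0, -0.032, -0.016, 0.004, 0, -0.0204, 1]],
], squeeze=45)

```text
time_s: 15.48
ee_pos: [0.5276, 0.052, 0.1636]
eef_rot: [-3.141, 0.056, 0.06]
force: [-8.4, 2.0, -4.1]
grip_width: 0.0143
```

```bash
python3 arc.py .05 .29 12;python3 -c "
from h import *
go([.5264,.0525,.151],.12)
c=cal('side');cv2.imwrite('pics/s8.png',cv2.resize(c['color'][170:350,220:440,::-1],None,fx=3,fy=3,interpolation=2))
"
```

```text
[0.0008, -0.0127, -0.0, 0.0014, 0.0001, -0.0082]
[0.0015, -0.0254, -0.0001, 0.0031, 0.0002, -0.0164]
[0.0023, -0.0381, -0.0001, 0.0048, 0.0004, -0.0245]
[0.0031, -0.0508, -0.0001, 0.0068, 0.0005, -0.0327]
[0.0038, -0.0635, -0.0002, 0.0089, 0.0006, -0.0407]
[0.0046, -0.0763, -0.0002, 0.0111, 0.0008, -0.0487]
[0.0054, -0.089, -0.0002, 0.0135, 0.001, -0.0567]
[0.0061, -0.1017, -0.0003, 0.0161, 0.0011, -0.0647]
[0.0069, -0.1144, -0.0003, 0.0188, 0.0013, -0.0725]
[0.0077, -0.1271, -0.0003, 0.0217, 0.0015, -0.0804]
[0.0084, -0.1398, -0.0004, 0.0248, 0.0017, -0.0881]
[0.0092, -0.1525, -0.0004, 0.028, 0.0019, -0.0958]
now 15.4833 [0.5276 0.052  0.1636] [-3.1408  0.0559  0.0605] [ 3.000e-02  3.270e-01  1.587e+00 -1.000e-03  1.284e+00  1.540e+00] F [-8.41  2.   -4.13] M [0.277 1.291 0.147] w 0.0143
row [-0.0016  0.0356 -0.0379] [-0.0008 -0.0012  0.0253]
```

View pics/s8.png

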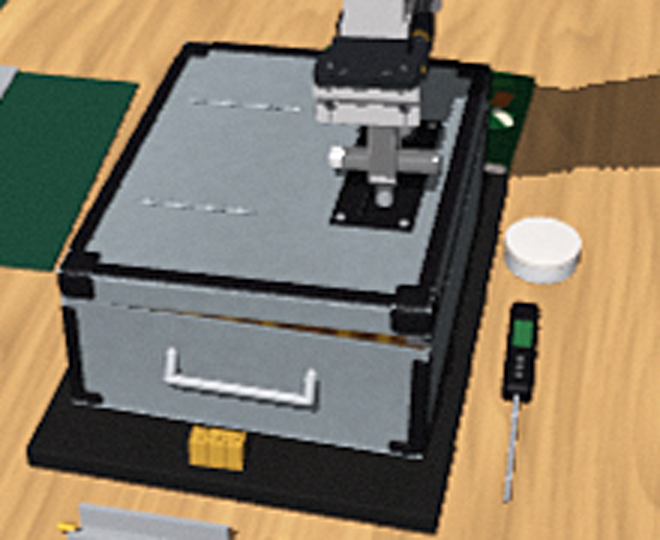

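The lid is opening (gap at the front edge). Side force x is −8 N, so I'll shift the arc about 1.5 mm back and continue.

Emit:
servo_tool([
  [[0, -0.0127, 0, 0, 0, -0.0082, 1], [0, -0.0254, 0, 0, 0, -0.0164, 1], [0, -0.038, 0, 0.002, 0, -0.0245, 1], [0, -0.051, 0, 0.004, 0, -0.0327, 1], [0, -0.0635, 0, 0.006, 0, -0.0407, 1], [0, -0.076, 0, 0.008, 0, -0.0487, 1], [0, -0.089, 0, 0.0105, 0, -0.0567, 1], [0, -0.102, 0, 0.013, 0, -0.0647, 1], [0, -0.114, 0, 0.016, 0, -0.0725, 1], [0, -0.127, 0, 0.019, 0, -0.0804, 1]],
], squeeze=35)

```text
time_s: 16.37
ee_pos: [0.5391, 0.0521, 0.2029]
eef_rot: [3.142, 0.257, 0.06]
force: [-4.7, -1.5, -5.1]
grip_width: 0.0146
```

```bash
python3 arc.py .25 .50 12;python3 -c "
from h import *
go([.5264,.0525,.151],.12)
c=cal('side');cv2.imwrite('pics/s9.png',cv2.resize(c['color'][130:350,220:440,::-1],None,fx=2.5,fy=2.5,interpolation=2))
"
```

```text
[0.0008, -0.0132, -0.0002, 0.0015, 0.0002, -0.0086]
[0.0015, -0.0265, -0.0004, 0.0031, 0.0004, -0.0172]
[0.0023, -0.0397, -0.0006, 0.0049, 0.0007, -0.0257]
[0.0031, -0.053, -0.0008, 0.0069, 0.0009, -0.0343]
[0.0038, -0.0662, -0.001, 0.0091, 0.0012, -0.0427]
[0.0046, -0.0794, -0.0012, 0.0115, 0.0014, -0.0511]
[0.0054, -0.0927, -0.0014, 0.014, 0.0017, -0.0595]
[0.0061, -0.1059, -0.0016, 0.0167, 0.002, -0.0678]
[0.0069, -0.1192, -0.0018, 0.0196, 0.0023, -0.0761]
[0.0077, -0.1324, -0.002, 0.0226, 0.0026, -0.0843]
[0.0085, -0.1456, -0.0022, 0.0259, 0.0029, -0.0924]
[0.0092, -0.1589, -0.0024, 0.0292, 0.0032, -0.1004]
now 16.3667 [0.5391 0.0521 0.2029] [3.1416 0.2572 0.06  ] [ 0.032  0.444  1.352 -0.007  1.603  1.544] F [-4.7  -1.48 -5.08] M [-0.106  0.386  0.28 ] w 0.0146
row [-0.0049  0.1637 -0.038 ] [ 0.002  -0.0023  0.1067]
```

View pics/s9.png

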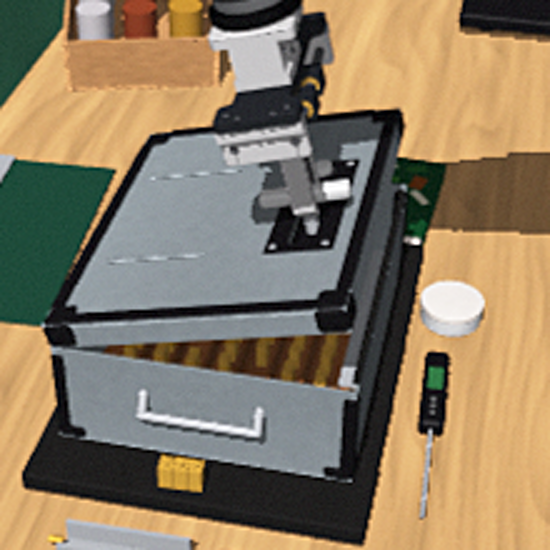

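The lid follows cleanly. Continuing to about 0.49 rad.

Emit:
servo_tool([
  [[0.001, -0.013, 0, 0.001, 0, -0.0086, 1], [0.0015, -0.0265, 0, 0.002, 0, -0.0172, 1], [0.002, -0.04, -0.0006, 0.004, 0.0007, -0.0257, 1], [0.003, -0.053, -0.001, 0.006, 0.001, -0.0343, 1], [0.004, -0.066, -0.001, 0.008, 0.001, -0.0427, 1], [0.0046, -0.0794, -0.001, 0.0105, 0.0014, -0.0511, 1], [0.0054, -0.0927, -0.0014, 0.013, 0.0017, -0.0595, 1], [0.006, -0.106, -0.0016, 0.0155, 0.002, -0.0678, 1], [0.007, -0.119, -0.002, 0.0185, 0.002, -0.0761, 1], [0.0077, -0.132, -0.002, 0.0215, 0.0026, -0.0843, 1], [0.0085, -0.1456, -0.002, 0.025, 0.003, -0.0924, 1], [0.0092, -0.159, -0.0024, 0.028, 0.003, -0.1004, 1]],
])

```text
time_s: 17.42
ee_pos: [0.5658, 0.0521, 0.2484]
eef_rot: [-3.125, 0.51, 0.066]
force: [-6.5, -0.6, -3.6]
grip_width: 0.0146
```

Emit:
servo_tool([
  [[0, 0, 0, 0, 0, 0, 1], [0, 0, 0, 0, 0, 0, 1]],
])

```text
time_s: 17.58
ee_pos: [0.566, 0.0521, 0.248]
eef_rot: [-3.124, 0.509, 0.066]
force: [-2.9, 0.5, -1.9]
grip_width: 0.0145
```

```bash
python3 -c "
from h import *
go([.5264,.0525,.151],.12)
c=cal('side');cv2.imwrite('pics/s10.png',cv2.resize(c['color'][130:350,220:440,::-1],None,fx=2.5,fy=2.5,interpolation=2))
"
```

```text
now 17.5833 [0.566  0.0521 0.248 ] [-3.1244  0.5093  0.0659] [ 2.800e-02  6.480e-01  9.990e-01 -2.000e-03  2.004e+00  1.537e+00] F [-2.86  0.52 -1.93] M [0.38  0.132 0.058] w 0.0145
row [-0.0195  0.3238 -0.0364] [ 0.0257 -0.0025  0.2079]
```

View pics/s10.png

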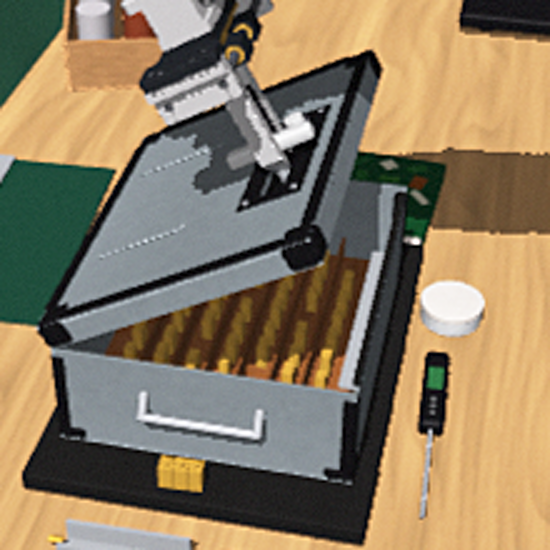

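Lid is at about 0.5 rad by the tool's pitch and height. Release, then back off along the tool axis.

Emit:
servo_tool([
  [[0, 0, 0, 0, 0, 0, 0.85], [0, 0, 0, 0, 0, 0, 0.7], [0, 0, 0, 0, 0, 0, 0.55], [0, 0, 0, 0, 0, 0, 0.5], [0, 0, 0, 0, 0, 0, 0.5]],
], squeeze=10)

```text
time_s: 18.05
ee_pos: [0.566, 0.052, 0.2484]
eef_rot: [-3.125, 0.508, 0.066]
force: [0.0, 0.1, 0.8]
grip_width: 0.0384
```

```bash
python3 -c "
from h import *
go([.5264,.0525,.151],.12)
c=cal('side');cv2.imwrite('pics/s11.png',cv2.resize(c['color'][130:350,220:440,::-1],None,fx=2.5,fy=2.5,interpolation=2))
"
```

```text
now 18.05 [0.566  0.052  0.2484] [-3.1247  0.5079  0.0657] [ 2.800e-02  6.470e-01  9.990e-01 -2.000e-03  2.003e+00  1.537e+00] F [0.04 0.08 0.82] M [ 0.039 -0.108 -0.026] w 0.0384
row [-0.0193  0.3229 -0.0365] [ 0.0256 -0.0027  0.2086]
```

View pics/s11.png

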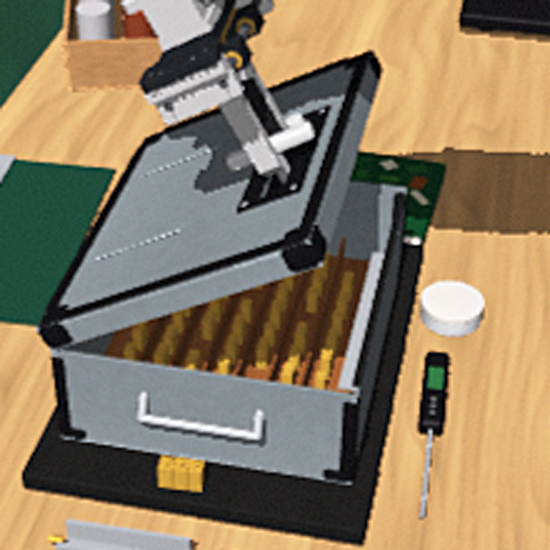

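The jaws are open, forces are near zero and the lid is unchanged. Retreating along −z.

Emit:
servo_tool([
  [[0, 0, 0, 0, 0, -0.02, 0.5], [0, 0, 0, 0, 0, -0.05, 0.5], [0, 0, 0, 0, 0, -0.09, 0.5], [0, 0, 0, 0, 0, -0.13, 0.5], [0, 0, 0, 0, 0, -0.16, 0.5], [0, 0, 0, 0, 0, -0.16, 0.5], [0, 0, 0, 0, 0, -0.16, 0.5]],
])

```text
time_s: 18.68
ee_pos: [0.6051, 0.0532, 0.3176]
eef_rot: [-3.125, 0.508, 0.066]
force: [-0.1, -0.8, -0.1]
grip_width: 0.0468
```

```bash
python3 -c "
from h import *
go([.5264,.0525,.151],.12)
c=cal('side');cv2.imwrite('pics/s12.png',c['color'][:,:,::-1])
c=cal('scene');cv2.imwrite('pics/sc12.png',c['color'][:,:,::-1])
"
```

```text
now 18.6833 [0.6051 0.0532 0.3176] [-3.1247  0.5076  0.0657] [ 2.800e-02  7.500e-01  6.800e-01 -2.000e-03  2.220e+00  1.537e+00] F [-0.08 -0.75 -0.09] M [-0.036 -0.132  0.019] w 0.0468
row [-0.0193  0.3228 -0.0365] [ 0.0247 -0.0027  0.3677]
```

View pics/s12.png

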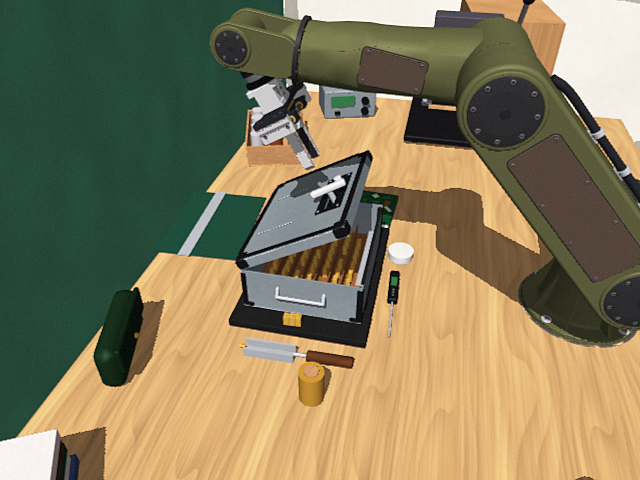

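View pics/sc12.png

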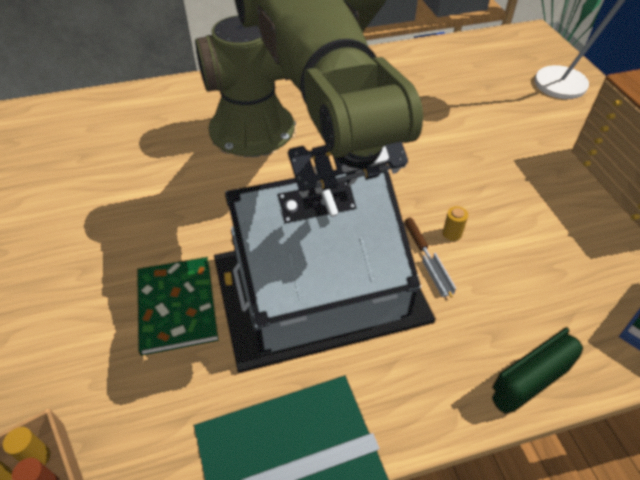

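```bash
python3 -c "
from h import *
p=tri((230,192),(369,154));print(p)
"
```

```text
[ 0.51303689 -0.12277489  0.25706883]
```

```bash
python3 -c "
from station import hand_in,get_obs
print(get_obs()['force']);print(hand_in())"
```

```text
[-0.24329557 -0.87541254 -0.42580305]
the job is handed in; nothing more can be done
None
```

The case is open, the lid is standing on its own, and the job is handed in. It took about 19 s of the 64 s allowed.

- **Button:** I pressed it in small steps until the handle popped out. The highest total force I read was about 15 N, under the 22 N limit. Both the wrist and side views showed the handle out.
- **Handle:** I gripped the bar and turned it clockwise about 1.54 rad by the gripper's yaw, with the lid still down. The moment fell to 0.07 N m once clear of the keeper, then climbed to 0.34 N m against the end stop. That is roughly 15 N at the lug, between the 5 N needed and the 50 N limit. This figure is worked out from the wrist moment, not measured at the lug. The bar slipped slightly in the jaws, so the true angle is a little less.
- **Lid:** I eased off the twist, lifted the lid slowly, let go and backed away.

In the last pictures, taken after letting go, the front edge was about 115 mm up, close to the 120 mm asked for, which is roughly 0.47 rad. The gripper's final tilt suggested 0.51 rad; both are well inside the 0.36 to 1.1 rad range. The handle was out and turned, the gripper was clear of everything with force readings near zero, and no bystander visible in the last pictures looked moved.

No check failed. There was a passing side force of about 8 N as the lift began, which I corrected by shifting the lift path about 1.5 mm.

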